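# Count along the tin rack and push the tin into the third gap

## Robot

A 7-joint arm with a two-finger parallel gripper is mounted at the origin on a cart in front of the work surface, level with it; the furniture and walls round the work are solid. World frame = base frame: x ahead of the robot, y to its left, z up, the work surface at z = 0. Lengths are in mm, angles in rad, forces in N, time in s.
With the tool pointing down it reaches from about 350 to 900 mm from the base axis. Payload 8.1 kg.
Tool frame: the origin (TCP) lies at the very end of the fingers, on their centre line; the grasp point (between the pads) lies ctrl.pinch_z behind it (ctrl.pinch_z is the distance from the TCP to the grasp point, in mm); z points along the fingers, y is the line along which they close (so a half turn about z gives the same grasp; the last joint's range is limited). The gripper opens to 92 mm and grips with 3 to 60 N. Pads are 19 mm wide; open, the fingers measure 130 mm over their backs; the gripper's body (75 mm by 190 mm) begins 47 mm behind the grasp point.
Start: joints at [1.098, 0.434, 0.025, 1.573, -0.012, 1.134, -0.075], TCP at [225.871, -582.773, 226.742] pointing down, gripper open.
Joint ranges: [-2.62, 2.62], [-0.44, 2.09], [-1.27, 1.32], [0.08, 2.57], [-1.32, 4.46], [0.12, 2], [-2.74, 2.74]. Speed limits (rad/s): [2.22, 2.22, 3.01, 3.01, 3.14, 3.14, 3.14].

## Interface

Orientations are given as [roll, pitch, yaw] about the fixed x, y, z axes, in that order (R = Rz(yaw) Ry(pitch) Rx(roll)).
In Python, from bench import ctrl, camera, camera_params, find_in, cut_out, spot_point gives the robot as it stands.
- The arm moves only by the tool send_rows, never from a script. Its argument "plan" is a list of rows, each a list of 5 numbers: the shift along the tool's x, y, z scaled (see below), then the turn about the tool's z scaled (see below), then the gripper command: -1 is shut, 1 is fully open, values between are in proportion. In form: [[tx, ty, tz, roll, jaw], ...]. A call has exactly 10 rows; each row is the pose to reach, as a shift and turn from the pose commanded when the call began, along the tool's axes at that moment; what a row does not reach only later rows make up. The controller multiplies each number of a shift by 0.5 m and each number of a turn by 60 degrees. A row lasts 1/10 s, in which the tool goes at most 50 mm and 8.59 degrees, less where a joint would pass 70% of its speed; a pose out of reach is approached as far as the arm can. A call with a number of a shift or a turn outside -1 to 1 is refused whole. A call with a gripper value outside its range is refused whole. The fingers move at their own pace and stop on an object; "grip_force" is the grip in N (left out, the last holds). Time passes only in rows, so rows that repeat a pose let the fingers close, or fill a call up. It gives the time, the measured TCP pose, the force, the opening and the grip force at its end, in the units of the state.
- ctrl.read_state(): the state, without advancing time (a new reading comes with each control period).
- camera(name): name is "scene" or "top" or "wrist"; returns the picture (384x512x3 uint8, blue, green, red); there is no depth.
- camera_params(name): a dict with "fx", "fy", "cx", "cy" (pixels), "dist" ([k1, k2, p1, p2, k3] as OpenCV has them; the pictures are not rectified), "pose" (4x4, takes a point from camera to world coordinates). Camera axes: x right, y down, z forward; pixel columns grow to the right and rows downward; lengths in mm; the calibration is good to about 2 mm. A picture is of the moment at which its call begins: read the wrist's pose just before it. camera_params takes no time and is no camera call; for the wrist camera it gives the pose at the moment of the call.
- ctrl.hand_in(): hands the job in; it is judged then, once.
Trained networks look in the newest picture that a camera, given by its name, has taken for a name from the list of things; names that differ only in an ending like _2 or _b are one class to them, and where a whole thing is asked for, a point or a joint stands for the part that bears it (a point fixed in the world has none). Each returns a list of dicts, best first, with "conf" (0 to 1); they miss things now and then, are a little off and sometimes report something else, mostly with a low value. They report only what shows in the picture. A call takes as long as a camera call. They do not tell look-alikes from the thing itself.
- find_in(thing, camera): "position" ([row, column] in pixels, amid what is visible of it).
- cut_out(thing, camera): "pixels" (384x512 bool, what is visible of it) and "position" ([row, column] in pixels, amid what is visible of it).
- spot_point(thing, camera): "position" ([row, column] in pixels: a listed point, or the origin of a listed thing).
The state is a dict: "t": time; "qpos": joint angles; "dq": joint speeds; "joint_torque": joint torques, N m; "eef_pos": TCP position; "eef_rot": TCP orientation; "contact_force": force on the tool from outside, world axes, zero at the start; "ft_torque": the same for the moment, N m; "finger_gap": finger opening in mm; "grasp_force": force on a finger pad.
Only numpy, scipy, OpenCV 4.12 (cv2) and the standard library are available. Lean on these libraries where they do the work, as an engineer would, in place of code of your own. Each camera call takes 0.05 s, during which the arm holds its last target. There are 200 camera calls.

## Task

Run your fingertips, held together, along the dark steel rail on top of the yellow tin rack, starting at the end with the red cap and touching the rail at the first, the second and the third gap in turn. Then push the short teal tin that stands in front of the rack along the worktop into that third gap, until it is fully home against the back. Only touch and push: do not lift or tip the tin, and leave the other things on the worktop where they are.

Things in the scene. Friction and masses are not known exactly. Their poses are not given: they have to be found in the camera images.
- rack: Fixed yellow rack, no floor, open to its front (-x, robot's side). Origin on the worktop, mid-width; y along its 374 mm width. Dividers 6 mm thick, 50 mm high at y = 0, +-92, +-184 mm make four gaps 86 mm wide, centred at y = +-46, +-138 mm. Dividers' front edges at x = -17 mm; back board's face at x = 38 mm; the steel rail crosses over the gaps at x = 0 to 22 mm, 62 mm up. A tin fully home has its axis at x = 0.
- rail: Rigid level dark steel bar across the top of the rack, over the gaps, 22 (x) x 374 (y) x 8 mm, underside 62 mm above the worktop; origin at its centre, 11 mm behind the rack's origin; top face at 70 mm. Counts as touched at a gap when the fingers press on it while the middle between the fingertips is within 36 mm of the gap's centre along the rail: keep the fingers together.
- red_cap: Fixed red plastic cap, 32 x 18 x 20 mm, over one end of the rail (which end varies): counting starts here. Origin: at worktop level under the cap, 190 mm from the rail's middle, in line with the rail. The cap spans 56 to 76 mm above the worktop. The gap centres lie 52, 144, 236 and 328 mm from it along the rail: the third is at 236 mm.
- black_cap: Fixed black plastic cap of the same size over the other end of the rail; origin likewise.
- tin_mid (a point): Centre, half-way up (29 mm above the worktop when standing), of the short teal tin to be pushed: upright cylinder 76 mm across, 58 mm high, 0.18 to 0.36 kg, loose, standing in front of the rack. Pushed below mid-height it slides without tipping.
- tin: The same short teal tin; origin at the centre of its underside, z up its axis.
- pot: Small white pot, 72 mm across and 71 mm high, loose, at the right behind the rack; origin under its centre. To be left alone.
- mug: White mug with a dark band, 90 mm across (128 mm with its handle), 107 mm high, loose, beside the rack on the left; origin under its centre. To be left alone.
- shaker: Grey salt shaker, 44 mm across, 90 mm high, loose, at the left; origin under its centre. To be left alone.
- tub: White tub with a green lid, 96 x 137 x 53 mm, loose, at the right; origin under its centre. To be left alone.
- tall_tin: Tall teal tin, 75 mm across, 110 mm high, loose, at the right; origin under its centre. To be left alone: it is not the tin to push.
Not all that is in view belongs to the job. What is shaped like the tin but blue is not meant.

How it is judged:
By the outcome, as a careful person would: the job done as asked, in the order asked, and still so for the second after the job is handed in, with the robot touching nothing.
It also fails if it takes over 61 s, if anything falls off the work surface, if the arm or the gripper's body presses on something with over 40 N, if the wrist force passes 120 N, or if a joint passes its speed limit or range.

## Working session

There is one attempt and no reset: what is moved stays moved. The work goes in short steps, Python scripts to look and compute and a tool call to move; the robot and the scene stay as the last step left them, time stands still between calls to the robot, and variables do not carry over. Pictures are saved under pics/ and viewed, at most 10 in all, crops included, and the job is handed in when it is done.

Besides the shell and the picture viewer there is one more tool, called after "Call:" by a JSON object that holds its "op" and its "data", one argument or row to a line. send_rows: Moves the arm, as the interface text tells. Shifts and turns lie within -1 to 1; 1 stands for 0.5 m of shift or 60 degrees of turn. Its arguments: {"type":"object","properties":{"plan":{"type":"array"},"grip_force":{"type":"number"}},"required":["plan"]}

```bash
mkdir -p pics
cat > h.py <<'E'
import numpy as np, cv2
from bench import ctrl, camera, camera_params, find_in, cut_out, spot_point
def ray(n,rc):
    p=camera_params(n);K=np.array([[p['fx'],0,p['cx']],[0,p['fy'],p['cy']],[0,0,1.]])
    u=cv2.undistortPoints(np.array([[[rc[1],rc[0]]]],float),K,np.array(p['dist']))[0,0]
    T=np.array(p['pose']);return T[:3,3],T[:3,:3]@np.array([u[0],u[1],1])
def at(n,rc,z):
    o,d=ray(n,rc);return o+d*(z-o[2])/d[2]
def px(n,X):
    p=camera_params(n);K=np.array([[p['fx'],0,p['cx']],[0,p['fy'],p['cy']],[0,0,1.]])
    T=np.linalg.inv(np.array(p['pose']));r=cv2.Rodrigues(T[:3,:3])[0]
    return cv2.projectPoints(np.array(X,float).reshape(-1,1,3),r,T[:3,3],K,np.array(p['dist']))[0][:,0]
E
python3 - <<'E'
from h import *
s=ctrl.read_state();print(s['t'],s['eef_pos'],s['eef_rot'],s['finger_gap'],ctrl.pinch_z)
a=camera('top');b=camera('scene')
cv2.imwrite('pics/a.png',a);cv2.imwrite('pics/b.png',b)
for n in ('top','scene'):
  print(n, np.round(np.array(camera_params(n)['pose'])[:3,3]))
  for t,z in (('rack',0),('rail',66),('red_cap',0),('black_cap',0),('tin_mid',29),('tin',0),('pot',0),('mug',0),('tall_tin',0),('shaker',0),('tub',0)):
    print(t,[(round(r['conf'],2),np.round(r['position']),np.round(at(n,r['position'],z)[:2],1)) for r in spot_point(t,n)[:3]])
E
```

```text
0.0 [ 225.65417675 -582.26887266  225.9347556 ] [-3.13997073e+00  1.21832828e-04  3.69759223e-01] 91.57487412017323 18.8
top [ 285.  -96. 1361.]
rack [(0.62, array([193., 235.]), array([543. , -48.1])), (0.16, array([215., 216.]), array([463.4,  22.5]))]
rail [(0.66, array([191., 237.]), array([539.1, -56.9]))]
red_cap [(0.56, array([193., 185.]), array([548.5, 138.4]))]
black_cap [(0.54, array([196., 286.]), array([ 529.5, -237.6]))]
tin_mid [(0.91, array([185., 163.]), array([573.9, 215.1])), (0.81, array([215., 281.]), array([ 452.8, -212.3])), (0.75, array([214., 215.]), array([461.5,  22.9]))]
tin [(0.92, array([214., 279.]), array([ 463.2, -208.8])), (0.85, array([215., 160.]), array([467.6, 228.9])), (0.7, array([218., 213.]), array([449.9,  32.8]))]
pot [(0.65, array([172., 333.]), array([ 615.4, -418.5]))]
mug [(0.94, array([197., 114.]), array([535.9, 400.6]))]
tall_tin [(0.72, array([220., 356.]), array([ 435.1, -490.3])), (0.29, array([194., 238.]), array([540.2, -59.9]))]
shaker [(0.47, array([221., 127.]), array([448.6, 347.6]))]
tub [(0.61, array([188., 380.]), array([
[... 479 characters left out ...]
([536.8, -49.6]))]
tin_mid [(0.8, array([226., 253.]), array([459.3,  14.1])), (0.75, array([195., 287.]), array([ 466.8, -205.1])), (0.72, array([242., 188.]), array([583.2, 212. ]))]
tin [(0.75, array([246., 189.]), array([590.3, 203.4])), (0.73, array([236., 251.]), array([453.2,  35.5])), (0.66, array([203., 287.]), array([ 457.8, -192.4]))]
pot [(0.56, array([165., 286.]), array([ 618. , -419.9]))]
mug [(0.94, array([290., 153.]), array([542.4, 408.9]))]
tall_tin [(0.77, array([171., 333.]), array([ 427.7, -496.1]))]
shaker [(0.79, array([299., 188.]), array([431.4, 368.8])), (0.33, array([154., 316.]), array([ 555.1, -574.8]))]
tub [(0.67, array([153., 318.]), array([ 552.2, -585.6]))]
```

View pics/a.png

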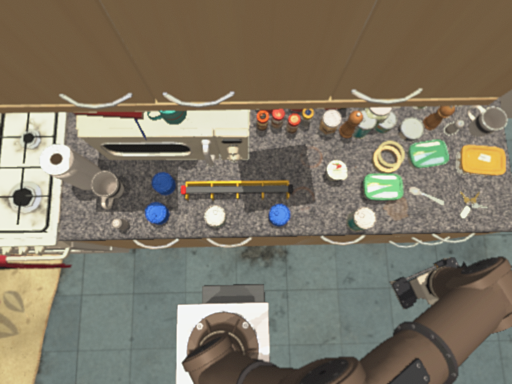

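View pics/b.png

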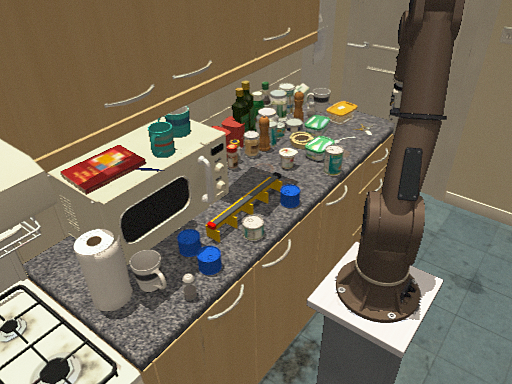

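The top view shows the teal tin (white lid) at (row 215, col 215). The red cap is at the left end of the rack (188,184) and the black cap at the right (190,291). Blue decoys are at (214,279), (214,157) and (183,163). The third gap is therefore right of the middle, around y≈-98.

Run:
```python
from h import *
s=ctrl.read_state()
T=np.array(camera_params('wrist')['pose']);from scipy.spatial.transform import Rotation as R
Rt=R.from_euler('xyz',s['eef_rot']).as_matrix()
print('cam in tool',np.round(Rt.T@(T[:3,3]-s['eef_pos'])),np.round(Rt.T@T[:3,:3],2).tolist(),camera_params('wrist')['fx'])
print('shift tool axes for look pose', (Rt.T@(np.array([400,-40,360])-s['eef_pos'])/500).round(3), 'yaw', s['eef_rot'][2])
```

```text
cam in tool [  75.    0. -157.] [[0.0, -0.96, -0.28], [1.0, 0.0, -0.0], [0.0, -0.28, 0.96]] 317.4204879093782
shift tool axes for look pose [ 0.717 -0.886 -0.267] yaw 0.3697134626211611
```

Call:
{"op": "send_rows", "data": {
  "plan": [
    [0.09, -0.07, -0.03, 0.05, -1],
    [0.18, -0.14, -0.08, 0.1, -1],
    [0.26, -0.2, -0.12, 0.15, -1],
    [0.34, -0.26, -0.16, 0.2, -1],
    [0.42, -0.33, -0.2, 0.25, -1],
    [0.5, -0.39, -0.2, 0.3, -1],
    [0.58, -0.45, -0.208, 0.353, -1],
    [0.66, -0.51, -0.208, 0.353, -1],
    [0.7, -0.56, -0.208, 0.353, -1],
    [0.7, -0.56, -0.208, 0.353, -1]
  ]
}}

```text
t: 2.2
eef_pos: [453.3, -189.4, 331.2]
eef_rot: [-3.14, -0.002, 0.007]
contact_force: [-0.4, -1.1, -0.4]
finger_gap: 16.6
grasp_force: 0.0
```

Call:
{"op": "send_rows", "data": {
  "plan": [
    [0.04, -0.06, 0, 0, -1],
    [0.08, -0.12, 0, 0, -1],
    [0.12, -0.18, 0, 0, -1],
    [0.15, -0.23, 0, 0, -1],
    [0.174, -0.26, 0, 0.006, -1],
    [0.174, -0.26, 0, 0.006, -1],
    [0.174, -0.26, 0, 0.006, -1],
    [0.174, -0.26, 0, 0.006, -1],
    [0.174, -0.26, 0, 0.006, -1],
    [0.174, -0.26, 0, 0.006, -1]
  ]
}}

```text
t: 3.2
eef_pos: [537.7, -66.0, 330.9]
eef_rot: [3.141, -0.0, -0.008]
contact_force: [-0.4, 0.0, -0.1]
finger_gap: 0.1
grasp_force: 0.0
```

Run:
```python
from h import *
s=ctrl.read_state();print(s['t'],s['eef_pos'],s['eef_rot'],s['finger_gap'])
cv2.imwrite('pics/w.png',camera('wrist'));n='wrist'
for t,z in (('rack',0),('rail',66),('red_cap',0),('black_cap',0),('tin_mid',29),('tin',0)):
    print(t,[(round(r['conf'],2),np.round(r['position'],1),np.round(at(n,r['position'],z)[:2],1)) for r in spot_point(t,n)[:3]])
for t,z in (('rail',70),('red_cap',76),('black_cap',76),('tin',58)):
    for r in cut_out(t,n)[:3]:
        m=r['pixels'];c=cv2.minAreaRect(np.argwhere(m).astype(np.float32))
        print('cut',t,round(r['conf'],2),m.sum(),np.round(at(n,np.argwhere(m).mean(0),z)[:2],1),[np.round(at(n,q,z)[:2]).tolist() for q in cv2.boxPoints(c)])
```

```text
3.2 [537.73471199 -66.02218545 330.89303547] [ 3.14130245e+00 -2.00479724e-04 -7.55413605e-03] 0.14132354473938066
rack [(0.57, array([150.1, 248.4]), array([536. , -57.9])), (0.52, array([102.1, 482.3]), array([ 608.9, -414.7]))]
rail [(0.79, array([153. , 247.1]), array([542.5, -57.2]))]
red_cap [(0.88, array([146.4, 128.1]), array([543.5, 129. ]))]
black_cap [(0.64, array([144.7, 365.8]), array([ 543.8, -239.1])), (0.52, array([145.5, 129.1]), array([544.8, 127.3]))]
tin_mid [(0.79, array([126.6,  64.9]), array([577.5, 207.6])), (0.78, array([206.3, 345.3]), array([ 453.4, -205.7])), (0.76, array([205.4, 197.1]), array([456.3,  21.4]))]
tin [(0.97, array([200.6, 340.5]), array([ 453.2, -205.8])), (0.91, array([125. ,  71.9]), array([577.5, 213.4])), (0.81, array([190.6,  74.7]), array([472.6, 225.9]))]
cut rail 0.84 4591 [545.9 -59.1] [[559.0, 119.0], [535.0, 122.0], [533.0, -241.0], [557.0, -238.0]]
cut red_cap 0.79 357 [548.7 127.9] [[565.0, 116.0], [564.0, 137.0], [532.0, 140.0], [533.0, 119.0]]
cut black_cap 0.68 325 [ 546.3 -244.1] [[563.0, -234.0], [531.0, -234.0], [529.0, -254.0], [561.0, -254.0]]
cut tin 0.8 2434 [462.2  19. ] [[519.0, 21.0], [446.0, 73.0], [401.0, 14.0], [477.0, -37.0]]
cut tin 0.72 2930 [478.  215.6] [[534.0, 177.0], [490.0, 276.0], [416.0, 256.0], [465.0, 153.0]]
cut tin 0.61 2543 [ 463.6 -200.3] [[522.0, -190.0], [469.0, -141.0], [401.0, -209.0], [458.0, -257.0]]
```

View pics/w.png

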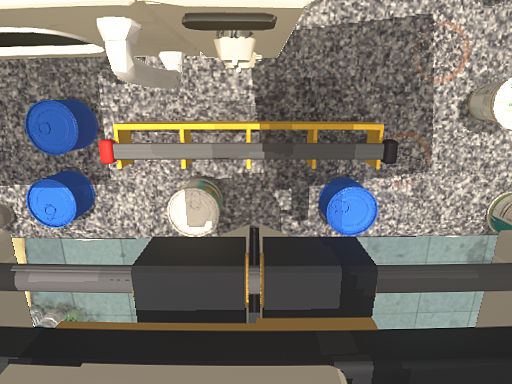

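The wrist view shows the rail along row 151, from the red cap (col 107) to the black cap (col 390). The dividers are at cols 118, 183, 249, 314 and 380, and the teal tin's white lid is at about (207,194). The third gap lies between cols 249 and 314.

Call:
{"op": "send_rows", "data": {
  "plan": [
    [0.004, -0.06, 0.05, 0, -1],
    [0.008, -0.12, 0.1, 0, -1],
    [0.012, -0.18, 0.15, 0, -1],
    [0.014, -0.24, 0.2, -0.007, -1],
    [0.014, -0.29, 0.25, -0.007, -1],
    [0.014, -0.29, 0.33, -0.007, -1],
    [0.014, -0.29, 0.4, -0.007, -1],
    [0.014, -0.29, 0.46, -0.007, -1],
    [0.014, -0.29, 0.482, -0.007, -1],
    [0.014, -0.29, 0.482, -0.007, -1]
  ]
}}

```text
t: 4.75
eef_pos: [545.1, 79.6, 88.6]
eef_rot: [3.141, 0.003, 0.001]
contact_force: [0.9, 0.3, 0.4]
finger_gap: 0.3
grasp_force: 0.0
```

Run:
```python
from h import *
s=ctrl.read_state();print(s['t'],s['eef_pos'],s['eef_rot'],s['contact_force'])
i=camera('wrist');cv2.imwrite('pics/w2.png',i);j=camera('top')
c=cv2.resize(j[150:250,140:310],None,fx=4,fy=4,interpolation=cv2.INTER_CUBIC)
def rk(l,y=-.006,o=(535,-58.5)):
    l=np.array(l,float);return np.c_[o[0]+l[:,0]-y*l[:,1],o[1]+l[:,1]+y*l[:,0],l[:,2]]
P=rk([(-17,y,50) for y in(-184,-92,0,92,184)]+[(11,190,76),(11,-190,76)])
for q in px('top',P): cv2.circle(c,(int((q[0]-140+.5)*4),int((q[1]-150+.5)*4)),3,(0,255,0),1)
t=np.linspace(0,6.28,60);
for q in px('top',np.c_[460+38*np.cos(t),21+38*np.sin(t),0*t+58]): cv2.circle(c,(int((q[0]-140+.5)*4),int((q[1]-150+.5)*4)),1,(0,0,255),-1)
cv2.imwrite('pics/c.png',c)
```

```text
4.75 [545.1041438   79.56050439  88.60651014] [3.14109687e+00 2.74335371e-03 1.21510350e-03] [0.91716709 0.28888409 0.42795251]
```

View pics/c.png

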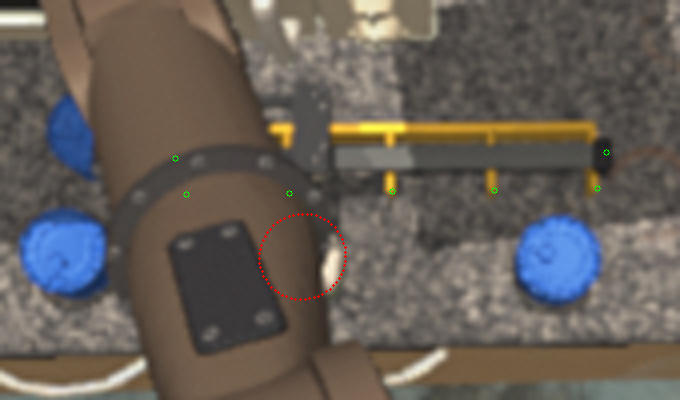

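The overlay lands on the dividers and black cap within about 3 mm, so the rack pose is confirmed. Next I press at gap 1.

Call:
{"op": "send_rows", "data": {
  "plan": [
    [0.001, 0, 0.015, 0, -1],
    [0.001, 0, 0.028, 0, -1],
    [0.001, 0, 0.034, 0, -1],
    [0.001, 0, 0.037, 0, -1],
    [0.001, 0, 0.039, 0, -1],
    [0.001, 0, 0.041, 0, -1],
    [0.001, 0, 0.043, 0, -1],
    [0.001, 0, 0.043, 0, -1],
    [0.001, 0, 0.043, 0, -1],
    [0.001, 0, 0.043, 0, -1]
  ]
}}

```text
t: 5.85
eef_pos: [546.5, 79.7, 70.2]
eef_rot: [3.141, -0.001, 0.001]
contact_force: [-8.9, -2.0, 24.2]
finger_gap: 0.3
grasp_force: 11.9
```

Call:
{"op": "send_rows", "data": {
  "plan": [
    [0, 0.018, 0, 0, -1],
    [0, 0.036, 0, 0, -1],
    [0, 0.055, 0, 0, -1],
    [0, 0.075, 0, 0, -1],
    [0, 0.095, 0, 0, -1],
    [0, 0.115, 0, 0, -1],
    [0, 0.135, 0, 0, -1],
    [0, 0.155, 0, 0, -1],
    [0, 0.175, 0, 0, -1],
    [0, 0.185, 0, 0, -1]
  ]
}}

```text
t: 6.85
eef_pos: [549.2, -10.1, 70.3]
eef_rot: [-3.138, -0.006, 0.003]
contact_force: [-0.7, 8.5, 12.3]
finger_gap: 0.2
grasp_force: 6.2
```

Call:
{"op": "send_rows", "data": {
  "plan": [
    [0, 0.018, 0.001, 0, -1],
    [-0.001, 0.036, 0.002, 0, -1],
    [-0.002, 0.055, 0.003, 0, -1],
    [-0.003, 0.075, 0.003, 0, -1],
    [-0.004, 0.095, 0.003, 0, -1],
    [-0.005, 0.115, 0.003, 0, -1],
    [-0.006, 0.135, 0.003, 0, -1],
    [-0.006, 0.155, 0.003, 0, -1],
    [-0.006, 0.175, 0.003, 0, -1],
    [-0.006, 0.185, 0.003, 0, -1]
  ]
}}

```text
t: 7.85
eef_pos: [548.5, -100.1, 70.2]
eef_rot: [-3.137, -0.01, 0.005]
contact_force: [0.8, 16.7, 23.6]
finger_gap: 0.7
grasp_force: 11.8
```

Call:
{"op": "send_rows", "data": {
  "plan": [
    [0, 0.004, 0, 0, -1],
    [0, 0.004, 0, 0, -1],
    [0, 0.004, 0, 0, -1],
    [0, 0.004, -0.02, 0, -1],
    [0, 0.004, -0.06, 0, -1],
    [0, 0.004, -0.1, 0, -1],
    [0, 0.004, -0.15, 0, -1],
    [0, 0.004, -0.2, 0, -1],
    [0, 0.004, -0.2, 0, -1],
    [0, 0.004, -0.2, 0, -1]
  ]
}}

```text
t: 8.85
eef_pos: [543.7, -107.7, 167.2]
eef_rot: [3.141, -0.001, 0.001]
contact_force: [-0.5, 0.3, 0.0]
finger_gap: 0.5
grasp_force: 0.0
```

Run:
```python
from h import *
s=ctrl.read_state();print(np.round(s['qpos'],2),s['eef_pos'],s['eef_rot'])
i=cv2.imread('pics/w.png')
# front edge of worktop & lid fit from saved first wrist picture, expressed with that camera pose
p=camera_params('wrist');T=np.array(p['pose']);d=np.array([537.73,-66.02,330.89])-s['eef_pos'];T[:3,3]+=d
import h;h.camera_params=lambda n:{**p,'pose':T}
for rc in ((237,110),(237,300),(207,168),(207,220),(180,194),(236,194)): print(rc,np.round(at('w',rc,0 if rc[0]==237 else 58)))
g=i[170:245,155:235];m=((g.min(2)>165)&(g.max(2).astype(int)-g.min(2)<60)).astype(np.uint8)
n,l,st,c=cv2.connectedComponentsWithStats(cv2.morphologyEx(m,cv2.MORPH_CLOSE,np.ones((5,5))));k=1+st[1:,4].argmax()
q=np.argwhere(l==k);e=cv2.minEnclosingCircle(q[:,::-1].astype(np.float32).copy());print(st[k],e,at('w',(e[0][1]+170,e[0][0]+155),58))
```

```text
[ 0.33  0.4  -0.31  1.8   0.15  0.96 -1.61] [ 543.70833733 -107.71851341  167.15303983] [ 3.14098623e+00 -8.94786908e-04  5.43695390e-04]
(237, 110) [389. 176.   0.]
(237, 300) [ 390. -144.    0.]
(207, 168) [463.  57.  58.]
(207, 220) [463. -18.  58.]
(180, 194) [503.  17.  58.]
(236, 194) [418.  21.  58.]
[   0    0   61   67 2521] ((28.0, 31.0), 41.77329635620117) [472.14242047  34.35052924  58.        ]
```

Call:
{"op": "send_rows", "data": {
  "plan": [
    [-0.02, -0.05, 0, -0.12, -0.04],
    [-0.04, -0.1, 0, -0.24, -0.04],
    [-0.06, -0.15, 0, -0.36, -0.04],
    [-0.08, -0.2, 0, -0.48, -0.04],
    [-0.1, -0.25, 0, -0.6, -0.04],
    [-0.12, -0.3, 0, -0.72, -0.04],
    [-0.14, -0.35, 0, -0.84, -0.04],
    [-0.165, -0.391, 0, -0.96, -0.04],
    [-0.165, -0.391, 0, -1, -0.04],
    [-0.165, -0.391, 0, -1, -0.04]
  ]
}}

```text
t: 9.85
eef_pos: [460.0, 88.3, 165.8]
eef_rot: [-3.14, 0.001, 1.05]
contact_force: [0.1, -0.5, -1.0]
finger_gap: 44.4
grasp_force: 0.0
```

Call:
{"op": "send_rows", "data": {
  "plan": [
    [0, 0, 0, -0.12, -0.04],
    [0, 0, 0, -0.24, -0.04],
    [0, 0, 0, -0.36, -0.04],
    [0, 0, 0, -0.48, -0.04],
    [0, 0, 0, -0.5, -0.04],
    [0, 0, 0, -0.5, -0.04],
    [0, 0, 0, -0.5, -0.04],
    [0, 0, 0, -0.5, -0.04],
    [0, 0, 0, -0.5, -0.04],
    [0, 0, 0, -0.5, -0.04]
  ]
}}

```text
t: 10.85
eef_pos: [461.0, 88.2, 166.8]
eef_rot: [3.141, 0.0, 1.571]
contact_force: [0.5, -1.3, -0.0]
finger_gap: 44.3
grasp_force: 0.0
```

Call:
{"op": "send_rows", "data": {
  "plan": [
    [0, 0, 0.06, 0, -0.04],
    [0, 0, 0.12, 0, -0.04],
    [0, 0, 0.18, 0, -0.04],
    [0, 0, 0.24, 0, -0.04],
    [0, 0, 0.28, 0, -0.04],
    [0, 0, 0.298, 0, -0.04],
    [0, 0, 0.298, 0, -0.04],
    [-0.02, 0, 0.298, 0, -0.04],
    [-0.03, 0, 0.298, 0, -0.04],
    [-0.03, 0, 0.298, 0, -0.04]
  ]
}}

```text
t: 11.85
eef_pos: [461.5, 71.6, 18.5]
eef_rot: [3.14, 0.001, 1.57]
contact_force: [0.2, 0.7, -0.5]
finger_gap: 44.1
grasp_force: 0.0
```

Call:
{"op": "send_rows", "data": {
  "plan": [
    [-0.015, 0, 0, 0, -0.04],
    [-0.025, 0, 0, 0, -0.04],
    [-0.035, 0, 0, 0, -0.04],
    [-0.045, 0, 0, 0, -0.04],
    [-0.055, 0, 0, 0, -0.04],
    [-0.07, 0, 0, 0, -0.04],
    [-0.085, 0, 0, 0, -0.04],
    [-0.1, 0, 0, 0, -0.04],
    [-0.115, 0, 0, 0, -0.04],
    [-0.125, 0, 0, 0, -0.04]
  ]
}}

```text
t: 12.85
eef_pos: [461.0, 9.7, 17.7]
eef_rot: [3.142, 0.0, 1.571]
contact_force: [-0.1, 2.2, 1.6]
finger_gap: 44.2
grasp_force: 1.1
```

Call:
{"op": "send_rows", "data": {
  "plan": [
    [-0.015, 0, 0, 0, -0.04],
    [-0.03, 0, 0, 0, -0.04],
    [-0.05, 0, 0, 0, -0.04],
    [-0.07, 0, 0, 0, -0.04],
    [-0.09, 0, 0, 0, -0.04],
    [-0.11, 0, 0, 0, -0.04],
    [-0.125, 0, 0, 0, -0.04],
    [-0.137, 0, 0, 0, -0.04],
    [-0.143, 0, 0, 0, -0.04],
    [-0.143, 0, 0, 0, -0.04]
  ]
}}

```text
t: 13.85
eef_pos: [461.0, -61.5, 17.7]
eef_rot: [-3.141, 0.0, 1.571]
contact_force: [-0.4, -0.4, -0.0]
finger_gap: 44.1
grasp_force: 0.0
```

Call:
{"op": "send_rows", "data": {
  "plan": [
    [0.02, 0, 0, 0, -0.04],
    [0.05, 0, 0, 0, -0.04],
    [0.08, 0, 0, 0, -0.04],
    [0.08, 0, -0.08, 0, -0.04],
    [0.08, 0, -0.16, 0, -0.04],
    [0.08, 0, -0.25, 0, -0.04],
    [0.08, 0, -0.34, 0, -0.04],
    [0.08, 0, -0.42, 0.1, -0.04],
    [0.08, 0, -0.5, 0.2, -0.04],
    [0.08, 0, -0.5, 0.3, -0.04]
  ]
}}

```text
t: 14.85
eef_pos: [463.5, -19.2, 272.7]
eef_rot: [3.134, -0.002, 1.254]
contact_force: [-0.3, 0.4, -0.9]
finger_gap: 43.9
grasp_force: 0.0
```

Run:
```python
from h import *
s=ctrl.read_state();print(s['t'],s['eef_pos'],s['eef_rot'])
i=camera('wrist');j=camera('top');k=camera('scene');
v=np.hstack([cv2.resize(i,(400,300)),cv2.resize(j[150:250,170:303],(400,300))]);cv2.imwrite('pics/d.png',v)
for n in('wrist','top','scene'):
  for t,z in (('tin_mid',29),('rail',66)):
    print(n,t,[(round(r['conf'],2),np.round(r['position']),np.round(at(n,r['position'],z)[:2],1)) for r in spot_point(t,n)[:5]])
```

```text
14.85 [463.47580777 -19.19692499 272.71129855] [ 3.13354583e+00 -1.67878130e-03  1.25444508e+00]
wrist tin_mid [(0.79, array([218., 266.]), array([451.2, -98.7]))]
wrist rail [(0.79, array([175., 328.]), array([537.7, -56.2]))]
top tin_mid [(0.93, array([184., 162.]), array([575.8, 216.6])), (0.87, array([212., 160.]), array([474.2, 223. ])), (0.81, array([214., 250.]), array([ 459.7, -101.2])), (0.74, array([213., 276.]), array([ 460.4, -195.6]))]
top rail [(0.54, array([189., 235.]), array([546.8, -51.3]))]
scene tin_mid [(0.7, array([243., 189.]), array([579.6, 212.4])), (0.66, array([260., 210.]), array([466.6, 232.1])), (0.59, array([208., 272.]), array([ 462.8, -104.9])), (0.57, array([197., 289.]), array([ 452.2, -199.8]))]
scene rail [(0.86, array([198., 247.]), array([547.7, -62.2])), (0.2, array([208., 270.]), array([442.7, -61.7]))]
```

View pics/d.png

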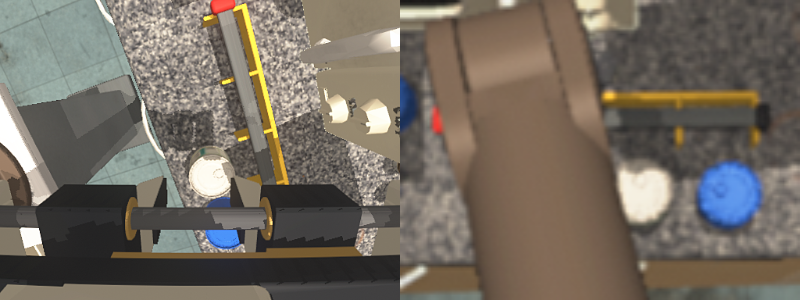

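Left panel: wrist view, with the tin (white lid) clear of the rack. Right panel: top view, with the tin at about col 640 in front of the third gap (x≈458, y≈-102) and separate from the blue tin (col 730).

Call:
{"op": "send_rows", "data": {
  "plan": [
    [-0.03, -0.015, 0, 0.12, -0.04],
    [-0.06, -0.03, 0, 0.24, -0.04],
    [-0.09, -0.045, 0, 0.36, -0.04],
    [-0.12, -0.06, 0, 0.48, -0.04],
    [-0.15, -0.07, 0, 0.6, -0.04],
    [-0.18, -0.08, 0, 0.72, -0.04],
    [-0.21, -0.095, 0, 0.84, -0.04],
    [-0.21, -0.095, 0, 0.9, -0.04],
    [-0.21, -0.095, 0, 0.9, -0.04],
    [-0.21, -0.095, 0, 0.9, -0.04]
  ]
}}

```text
t: 16.3
eef_pos: [383.6, -105.9, 267.6]
eef_rot: [-3.141, 0.0, 0.318]
contact_force: [0.8, 0.5, 0.9]
finger_gap: 43.5
grasp_force: 0.0
```

Call:
{"op": "send_rows", "data": {
  "plan": [
    [0.009, 0, 0.06, 0.1, -0.04],
    [0.009, 0, 0.14, 0.2, -0.04],
    [0.009, 0, 0.22, 0.305, -0.04],
    [0.009, 0, 0.3, 0.305, -0.04],
    [0.009, 0, 0.37, 0.305, -0.04],
    [0.009, 0, 0.43, 0.305, -0.04],
    [0.009, 0, 0.47, 0.305, -0.04],
    [0.009, 0, 0.498, 0.305, -0.04],
    [0.009, 0, 0.498, 0.305, -0.04],
    [0.009, 0, 0.498, 0.305, -0.04]
  ]
}}

```text
t: 17.3
eef_pos: [388.0, -104.3, 18.8]
eef_rot: [-3.141, 0.001, -0.002]
contact_force: [1.1, -0.2, 0.2]
finger_gap: 43.9
grasp_force: 0.0
```

Call:
{"op": "send_rows", "data": {
  "plan": [
    [0.02, 0, 0, 0, -0.04],
    [0.04, 0, 0, 0, -0.04],
    [0.055, 0, 0, 0, -0.04],
    [0.07, 0, 0, 0, -0.04],
    [0.085, 0, 0, 0, -0.04],
    [0.1, 0, 0, 0, -0.04],
    [0.115, 0, 0, 0, -0.04],
    [0.13, 0, 0, 0, -0.04],
    [0.14, 0, 0, 0, -0.04],
    [0.14, 0, 0, 0, -0.04]
  ]
}}

```text
t: 18.3
eef_pos: [459.1, -104.9, 18.8]
eef_rot: [-3.141, -0.001, -0.004]
contact_force: [-0.0, -0.0, -0.7]
finger_gap: 44.0
grasp_force: 0.0
```

Run:
```python
from h import *
s=ctrl.read_state();print(s['t'],s['eef_pos'],s['contact_force'])
i=camera('wrist');j=camera('top')
v=np.hstack([cv2.resize(i,(400,300)),cv2.resize(j[150:250,170:303],(400,300))]);cv2.imwrite('pics/e.png',v)
```

```text
18.3 [ 459.14575985 -104.92940206   18.7726716 ] [-0.00592476 -0.00227257 -0.66804976]
```

View pics/e.png

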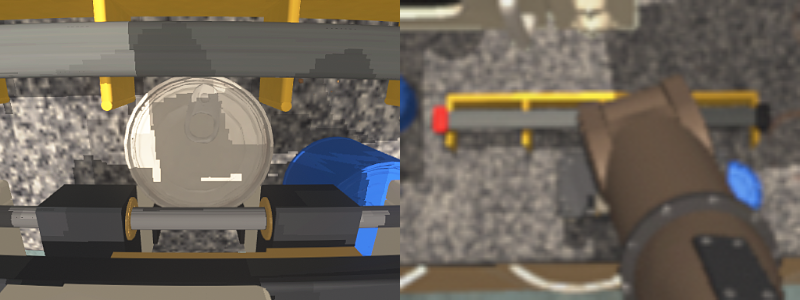

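Left panel: wrist view, with the tin centred (cols 126–273) between the third gap's dividers (cols 106 and 287) to within about 1.5 mm. I'll push it home.

Call:
{"op": "send_rows", "data": {
  "plan": [
    [0.01, -0.001, 0, 0, -0.04],
    [0.02, -0.002, 0, 0, -0.04],
    [0.03, -0.002, 0, 0, -0.04],
    [0.04, -0.002, 0, 0, -0.04],
    [0.05, -0.002, 0, 0, -0.04],
    [0.056, -0.002, 0, 0, -0.04],
    [0.062, -0.002, 0, 0, -0.04],
    [0.066, -0.002, 0, 0, -0.04],
    [0.068, -0.002, 0, 0, -0.04],
    [0.068, -0.002, 0, 0, -0.04]
  ]
}}

```text
t: 19.4
eef_pos: [491.9, -104.2, 18.7]
eef_rot: [3.142, -0.0, -0.004]
contact_force: [-0.6, 1.0, 0.4]
finger_gap: 43.8
grasp_force: 0.2
```

Call:
{"op": "send_rows", "data": {
  "plan": [
    [0.002, 0, 0, 0, -0.04],
    [0.004, 0, 0, 0, -0.04],
    [0.006, 0, 0, 0, -0.04],
    [0.008, 0, 0, 0, -0.04],
    [0.01, 0, 0, 0, -0.04],
    [0.012, 0, 0, 0, -0.04],
    [0.014, 0, 0, 0, -0.04],
    [0.014, 0, 0, 0, -0.04],
    [0.014, 0, 0, 0, -0.04],
    [0.014, 0, 0, 0, -0.04]
  ]
}}

```text
t: 20.4
eef_pos: [496.0, -104.2, 18.4]
eef_rot: [3.141, 0.005, -0.004]
contact_force: [-10.6, 1.1, 7.2]
finger_gap: 44.0
grasp_force: 5.3
```

Call:
{"op": "send_rows", "data": {
  "plan": [
    [-0.01, 0, 0, 0, -0.04],
    [-0.03, 0, 0, 0, -0.04],
    [-0.06, 0, 0, 0, -0.04],
    [-0.1, 0, 0, 0, -0.04],
    [-0.14, 0, 0, 0, -0.04],
    [-0.14, 0, -0.08, 0, -0.04],
    [-0.14, 0, -0.16, 0, -0.04],
    [-0.14, 0, -0.24, 0, -0.04],
    [-0.14, 0, -0.3, 0, -0.04],
    [-0.14, 0, -0.3, 0, -0.04]
  ]
}}

```text
t: 21.4
eef_pos: [431.3, -104.2, 172.5]
eef_rot: [3.139, -0.008, -0.004]
contact_force: [0.7, 0.3, -0.1]
finger_gap: 43.9
grasp_force: 0.0
```

Run:
```python
from h import *
s=ctrl.read_state();print(s['t'],s['eef_pos'],s['contact_force'])
i=camera('wrist');j=camera('scene')
v=np.hstack([cv2.resize(i,(400,300)),cv2.resize(j[150:250,170:303],(400,300))]);cv2.imwrite('pics/f.png',v)
for n in('wrist','scene'):
    print(n,[(round(r['conf'],2),np.round(r['position']),np.round(at(n,r['position'],29)[:2],1)) for r in spot_point('tin_mid',n)[:5]])
```

```text
21.4 [ 431.26061131 -104.19812595  172.54159624] [ 0.66927832  0.25478323 -0.1076605 ]
wrist [(0.88, array([ 67., 251.]), array([ 529.9, -102.9])), (0.82, array([156., 359.]), array([ 450.5, -204.2]))]
scene [(0.66, array([243., 191.]), array([574. , 207.6])), (0.64, array([194., 290.]), array([ 457.1, -215.4])), (0.62, array([258., 211.]), array([470.3, 221.9])), (0.61, array([200., 256.]), array([ 543.8, -111. ])), (0.46, array([211., 247.]), array([529.8, -39. ]))]
```

View pics/f.png

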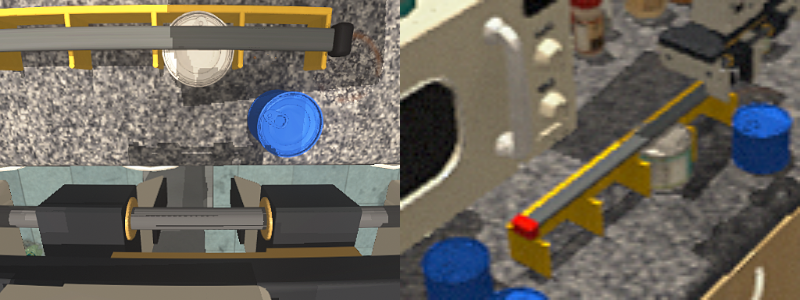

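The tin stands upright in the third gap, between the dividers at cols 158 and 242. Its lid reaches the back board (row 12), and the blue tin hasn't moved. I'm handing it in.

```bash
python3 -c "
from bench import ctrl
print(ctrl.hand_in())"
```

```text
the job is handed in; nothing more can be done
None
```

I touched the rail at gaps one, two and three in order from the red cap, then pushed the short teal tin upright into the third gap until it met the back board, and handed the job in at about 21.5 s; no verdict came back.

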